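# Bring the bone-saw wheel's red mark to the top

## Task

The blade is off the bench bone saw, leaving its sprung, rubber-tyred wheel free to spin in its open-topped guard box. By fingertip friction on the part of the wheel that shows, bring the red mark, now hidden down in the box, up to the very top so that the screw under it can be reached, let the wheel come to rest there and take the hand away. Press gently, never driving the sprung wheel down onto its stop, do not fling it round, and leave the pounder, oil bottle and dish beside it where they stand.

Things in the scene. Friction and masses are not known exactly. Their poses are not given: they have to be found in the camera images.
- saw: White wheel box of a bench bone saw, bolted to the bench (does not move). Origin: on the bench top, below the centre of the wheel. Its x axis runs along the wheel's axle (towards the steel motor), y is level and lies in the wheel's plane, z is up. The guard box is 54 mm (x) by 244 mm (y), open at the top, its rim 185 mm above the bench; the motor, 110 mm in diameter, runs from x = 27 to 146 mm and reaches 140 mm high; foot plate 170 by 270 by 12 mm.
- axle (a point): Centre of the wheel, on its axle, 125 mm above the bench when the wheel is not pressed. The wheel is a plain flat-sided disc, 200 mm in diameter and 30 mm thick (along the saw's x), without spokes or holes one can hook (the dark discs on its aluminium faces are only drawn). Its black rubber tread stands 40 mm above the box's rim, top at 225 mm, so about 53 degrees either side of the top is within reach.
- mark (a point): Centre of the red mark: a band about 21 mm wide, painted across the tread, with a small steel screw head, and 30 mm down both faces. The point lies on the tread, 100 mm from the axle. It starts hidden in the box, and has to come straight above the axle.
- wheel (a joint): Angle of the free-turning wheel about the saw's x axis, rad: 0 (or any whole turn) when the red mark is at the top. Dragging the top of the wheel towards the saw's +y lowers the value, towards -y raises it. No end stops. It turns very easily (drag about 0.02 N m, 0.2 N at the tread) and coasts a little if let go while moving.
- bearing (a joint): How far the wheel on its sprung bearing is pressed straight down, m: 0 at rest (fully up), 0.010 on its bottom stop. It begins to yield at 2 to 6 N of downward push and stiffens by 1.5 N per mm, so the stop is reached at 17 to 21 N; 5 to 10 N of push is plenty for turning. It returns by itself.
- pounder: Steel hand pounder for meat, loose, standing upright beside the saw: foot 90 mm in diameter, 105 mm tall, 0.9 kg. Origin: centre of its underside. A bystander.
- oil: White oil bottle with yellow cap, loose, 52 mm in diameter, 130 mm tall. Origin: centre of its underside. A bystander.
- dish: Small steel dish, loose, 100 mm across the rim, 45 mm tall. Origin: centre of its underside. A bystander.

How it is judged:
By the outcome, as a careful person would: the job done as asked, in the order asked, and still so for the second after the job is handed in, with the robot touching nothing.
It also fails if it takes over 67 s, if anything falls off the work surface, if the arm or the gripper's body presses on something with over 40 N, if the wrist force passes 120 N, or if a joint passes its speed limit or range.

## Robot

A 7-joint arm with a two-finger parallel gripper is mounted at the origin on the work surface. World frame = base frame: x ahead of the robot, y to its left, z up, the work surface at z = 0. Lengths are in mm, angles in rad, forces in N, time in s.
With the tool pointing down it reaches from about 425 to 950 mm from the base axis. Payload 4.7 kg.
Tool frame: the origin (TCP) lies on the mounting face of the last link; the fingertips stand 182 mm ahead of it and the grasp point (between the pads) lies 164 mm ahead of it; x points along the fingers, y is the direction in which the jaws open and shut, and the axes are right-handed (so a half turn about x gives the same grasp; the last joint's range is limited). The gripper opens to 87 mm and grips with 3 to 60 N. Pads are 19 mm wide; open, the fingers measure 117 mm over their backs; the gripper's body (75 mm by 190 mm) begins 51 mm behind the grasp point.
Start: joints at [1.109, 0.469, -0.049, 1.532, 0.024, 1.141, -0.082], TCP at [283.139, -612.75, 404.773] pointing down, gripper open.
Joint ranges: [-2.59, 2.59], [-0.33, 1.99], [-1.39, 1.29], [0.1, 2.45], [-1.04, 4.18], [0.21, 1.99], [-2.66, 2.66]. Speed limits (rad/s): [2.57, 2.57, 3.14, 3.14, 3.14, 3.14, 3.14].

## Interface

Orientations are given as a unit quaternion [x, y, z, w].
In Python, from plant import status, optics, manip gives the robot as it stands. The module is installed in compiled form; this text tells all that it offers.
- The arm moves only by the tool play_rows, never from a script. Its arguments are lists of equal length, an entry for each row: "dp": the shift along the tool's x, y, z in m, a list of three; "yaw": the turn about the tool's x in degrees. In form: {"dp": [[dx, dy, dz], ...], "yaw": [yaw, ...]}. A call has exactly 5 rows; each row is the pose to reach, as a shift and turn from the pose commanded when the call began, along the tool's axes at that moment; what a row does not reach only later rows make up. A row lasts 1/10 s, in which the tool goes at most 50 mm and 8.59 degrees, less where a joint would pass 70% of its speed; a pose out of reach is approached as far as the arm can. A call with a gripper value outside its range is refused whole. "hand" is the opening, from -1 (shut) to 1 (fully open), so that 0 is half open, set as the call begins (left out, the last holds). The fingers move at their own pace and stop on an object; the grip force is fixed at half the most. Time passes only in rows, so rows that repeat a pose let the fingers close, or fill a call up. It gives the time, the measured TCP pose, the force and the opening at its end, in the units of the state.
- status.get_state(): the state, without advancing time (a new reading comes with each control period).
- optics.get_image(name): name is "scene" or "top"; returns the picture (400x640x3 uint8, blue, green, red); there is no depth.
- optics.camera_params(name): a dict with "K" (3x3 intrinsics, pixels), "position" and "attitude" of the camera in the world. Camera axes: x right, y up, looking along -z (the intrinsics and any distortion apply to the point x, -y, -z); pixel columns grow to the right and rows downward; lengths in mm; the calibration is good to about 2 mm. A picture is of the moment at which its call begins. camera_params takes no time and is no camera call.
- manip.close_job(): hands the job in, once; it reports no verdict.
Trained networks look in the newest picture that a camera, given by its name, has taken for a name from the list of things; names that differ only in an ending like _2 or _b are one class to them, and where a whole thing is asked for, a point or a joint stands for the part that bears it (a point fixed in the world has none). Each returns a list of dicts, best first, with "conf" (0 to 1); they miss things now and then, are a little off and sometimes report something else, mostly with a low value. They report only what shows in the picture. A call takes as long as a camera call.
- optics.boxes_of(camera, label): "position" ([x, y, z] in mm, in the coordinates of the camera as it stood for that picture, good to about 4 mm: the middle of the surface that is visible of it).
- optics.cut_out(camera, label): "region" (400x640 bool, what is visible of it).
- optics.tip_of(camera, label): "position" ([x, y, z] in mm, in the coordinates of the camera as it stood for that picture, good to about 4 mm: a listed point, or the origin of a listed thing).
The state is a dict: "clock": time; "joint_positions": joint angles; "qd": joint speeds; "joint_efforts": joint torques, N m; "ee_pos": TCP position; "tcp_rot": TCP orientation; "force": force on the tool from outside, world axes, zero at the start; "torque": the same for the moment, N m; "gripper_width": finger opening in mm.
Only numpy, scipy, OpenCV 4.12 (cv2) and the standard library are available. Lean on these libraries where they do the work, as an engineer would, in place of code of your own. Each camera call takes 0.05 s, during which the arm holds its last target.

## Working session

There is one attempt and no reset: what is moved stays moved. The work goes in short steps, Python scripts to look and compute and a tool call to move; the robot and the scene stay as the last step left them, time stands still between calls to the robot, and variables do not carry over. Pictures are saved under pics/ and viewed, and the job is handed in when it is done.

Besides the shell and the picture viewer there is one more tool, called after "Emit:" by a JSON object that holds its "api" and its "payload", one argument or row to a line. play_rows: Moves the arm, as the interface text tells. Its arguments: {"type":"object","properties":{"dp":{"type":"array","items":{"type":"array","items":{"type":"number"}}},"yaw":{"type":"array","items":{"type":"number"}},"hand":{"type":"number"}},"required":["dp","yaw"]}

```bash
mkdir -p pics; ls
cat > h.py <<'E'
from plant import status, optics, manip
import numpy as np, cv2
from scipy.spatial.transform import Rotation as R
def w(cam,p):
    c=optics.camera_params(cam); return R.from_quat(c["attitude"]).apply(p)+np.array(c["position"])
E
python3 - <<'E'
from h import *
s=status.get_state()
print({k:np.round(v,3).tolist() for k,v in s.items()})
for c in("scene","top"):
    p=optics.camera_params(c);print(c,p)
    cv2.imwrite(f"pics/{c}0.png",optics.get_image(c))
    for l in("saw","axle","pounder","oil","dish","mark"):
        for d in optics.tip_of(c,l)[:2]: print(c,l,round(d["conf"],2),np.round(w(c,d["position"]),1))
print(status.get_state()["clock"])
E
```

```text
pics
{'clock': 0.0, 'joint_positions': [1.109, 0.469, -0.049, 1.534, 0.024, 1.141, -0.082], 'qd': [-0.003, -0.0, 0.001, 0.0, -0.0, -0.001, 0.001], 'joint_efforts': [-0.002, -50.798, -0.081, -23.616, -0.061, 0.038, 0.0], 'ee_pos': [283.015, -612.538, 403.729], 'tcp_rot': [-0.69, -0.152, 0.691, -0.151], 'force': [-0.318, 0.777, 0.547], 'torque': [0.002, -0.004, 0.023], 'gripper_width': 87.366}
scene {'K': array([[411.02125405,   0.        , 319.15312255],
       [  0.        , 411.02125405, 201.0957357 ],
       [  0.        ,   0.        ,   1.        ]]), 'position': array([1208.79996655,  313.14988141,  706.28486746]), 'attitude': array([0.24645615, 0.36299024, 0.75603867, 0.48569846])}
scene saw 0.58 [530.3 128.4   1.7]
scene axle 0.23 [417.4 336.6  -0.5]
scene pounder 0.93 [ 5.860e+02 -1.043e+02  4.000e-01]
scene dish 0.71 [ 4.204e+02  3.387e+02 -4.000e-01]
top {'K': array([[367.82707512,   0.        , 322.55651333],
       [  0.        , 367.82707512, 202.64660532],
       [  0.        ,   0.        ,   1.        ]]), 'position': array([ 513.24026516,   51.8411553 , 1027.95618325]), 'attitude': array([-0.01962565,  0.02729905,  0.71543405, -0.69787085])}
top saw 0.6 [530.8 130.   -0. ]
top axle 0.66 [527.3 131.7 120.7]
top pounder 0.58 [ 584.8 -102.5   -3.1]
top oil 0.79 [408.1  46.2  -3.5]
top dish 0.57 [418.1 340.5   1.2]
top mark 0.87 [550.1  54.4  66.7]
0.7
```

View pics/scene0.png

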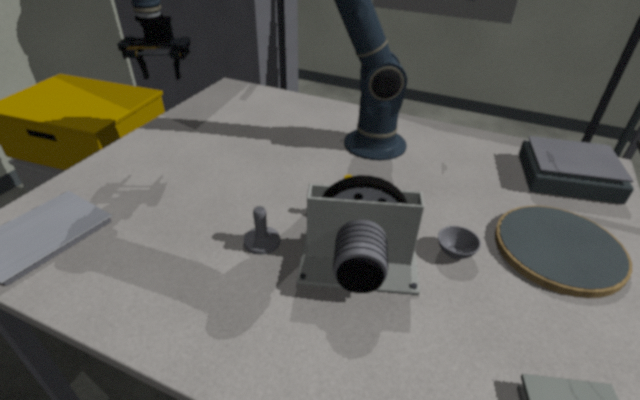

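View pics/top0.png

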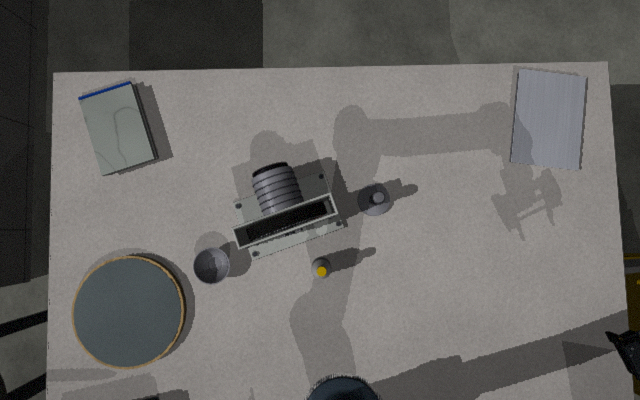

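Run:
```python
from h import *
im=cv2.imread("pics/top0.png")[150:280,190:390]
cv2.imwrite("pics/zoom0.png",cv2.convertScaleAbs(cv2.resize(im,(800,520),interpolation=cv2.INTER_CUBIC),alpha=1.8))
optics.get_image("top")
m=optics.cut_out("top","saw")
print(len(m), [x["conf"] for x in m])
```

```text
2 [0.9, 0.64]
```

View pics/zoom0.png

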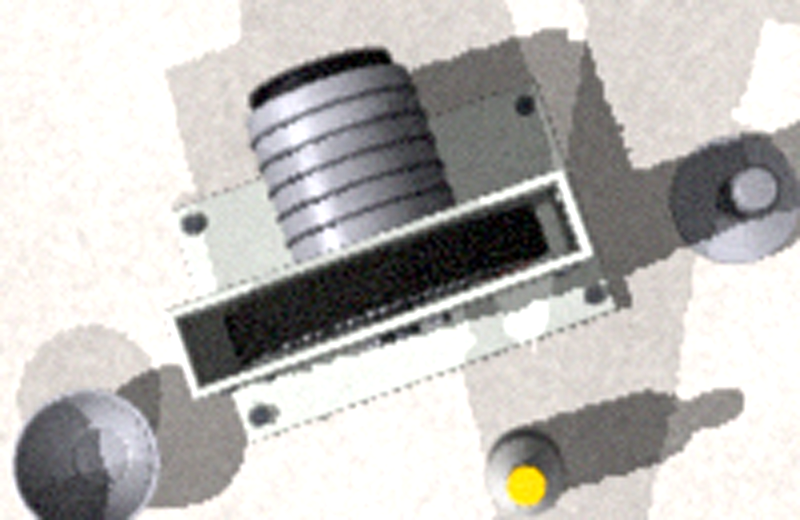

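```bash
cat >> h.py <<'E'
def dep(cam,u,v,z):
    c=optics.camera_params(cam);K=c["K"];d=R.from_quat(c["attitude"]).apply([(u-K[0,2])/K[0,0],-(v-K[1,2])/K[1,1],-1]);p=np.array(c["position"]);return p+d*(z-p[2])/d[2]
def proj(cam,P):
    c=optics.camera_params(cam);q=R.from_quat(c["attitude"]).inv().apply(np.array(P)-c["position"]);return c["K"][:2]@np.array([q[0]/-q[2],-q[1]/-q[2],1])
E
python3 - <<'E'
from h import *
C=[(172,315),(563,172),(592,252),(198,396)]
W=np.array([dep("top",190+(u+.5)/4-.5,150+(v+.5)/4-.5,185) for u,v in C]);print(W.round(1), W.mean(0))
y=(W[0]+W[3]-W[1]-W[2])/2; print("y",y,np.linalg.norm(y)); x=(W[0]+W[1]-W[2]-W[3])/2;print("x",x,np.linalg.norm(x))
a=np.degrees(np.arctan2(y[1],y[0]))-90;print("saw yaw",a)
print(R.from_quat(status.get_state()["tcp_rot"]).as_matrix().round(3))
E
```

```text
[[515.4 248.5 185. ]
 [591.8  23.4 185. ]
 [545.4   8.  185. ]
 [469.1 234.2 185. ]] [530.4268165  128.53251786 185.        ]
y [-76.35011337 225.64919506   0.        ] 238.216076376839
x [46.36742331 14.8624859   0.        ] 48.69118432730349
saw yaw 18.693637960782723
[[ 0.     0.419 -0.908]
 [-0.    -0.908 -0.419]
 [-1.     0.    -0.   ]]
```

Emit:
{"api": "play_rows", "payload": {
  "dp": [
    [-0.045,0,0],
    [-0.05,-0.03,-0.03],
    [-0.05,-0.06,-0.06],
    [-0.05,-0.09,-0.09],
    [-0.05,-0.12,-0.12]
  ],
  "yaw": [0,0,0,0,0],
  "hand": -1
}}

```text
clock: 1.3
ee_pos: [342.1, -451.8, 455.0]
tcp_rot: [0.691, 0.152, -0.69, 0.152]
force: [0.6, 0.8, 0.3]
gripper_width: 55.1
```

Emit:
{"api": "play_rows", "payload": {
  "dp": [
    [0,-0.032,-0.032],
    [0,-0.064,-0.064],
    [0,-0.096,-0.096],
    [0,-0.128,-0.128],
    [0,-0.16,-0.16]
  ],
  "yaw": [0,0,0,0,0]
}}

```text
clock: 1.8
ee_pos: [420.1, -239.3, 455.1]
tcp_rot: [0.691, 0.151, -0.69, 0.152]
force: [0.8, -0.6, 0.6]
gripper_width: 14.9
```

Emit:
{"api": "play_rows", "payload": {
  "dp": [
    [0,-0.032,-0.032],
    [0,-0.064,-0.064],
    [0,-0.096,-0.096],
    [0,-0.128,-0.128],
    [0,-0.16,-0.16]
  ],
  "yaw": [0,0,0,0,0]
}}

```text
clock: 2.3
ee_pos: [498.2, -27.0, 455.2]
tcp_rot: [0.691, 0.151, -0.69, 0.152]
force: [0.4, 0.4, 0.7]
gripper_width: 0.4
```

Emit:
{"api": "play_rows", "payload": {
  "dp": [
    [0,-0.03,-0.025],
    [0,-0.06,-0.05],
    [0,-0.1,-0.092],
    [0,-0.1,-0.092],
    [0,-0.1,-0.092]
  ],
  "yaw": [0,0,0,-8.5,-17]
}}

```text
clock: 2.8
ee_pos: [539.7, 103.6, 454.8]
tcp_rot: [0.659, 0.256, -0.659, 0.255]
force: [0.8, 0.1, 0.9]
gripper_width: 0.4
```

Emit:
{"api": "play_rows", "payload": {
  "dp": [
    [0,0,0],
    [0,0,0],
    [0,0,0],
    [0,0,0],
    [0,0,0]
  ],
  "yaw": [-8.5,-17,-25.5,-34,-42]
}}

```text
clock: 3.3
ee_pos: [539.6, 100.5, 454.9]
tcp_rot: [0.525, 0.474, -0.525, 0.474]
force: [-0.1, -0.1, 0.4]
gripper_width: 0.5
```

Emit:
{"api": "play_rows", "payload": {
  "dp": [
    [0,0,0],
    [0,0,0],
    [0,0,0],
    [0,0,0],
    [0,0,0]
  ],
  "yaw": [-8.5,-17,-25,-25,-25]
}}

```text
clock: 3.8
ee_pos: [539.6, 100.4, 454.8]
tcp_rot: [0.413, 0.574, -0.413, 0.574]
force: [0.0, -1.4, -0.9]
gripper_width: 0.4
```

```bash
cat > look.py <<'E'
from h import *
import sys
n=sys.argv[1]
s=status.get_state();M=R.from_quat(s["tcp_rot"]).as_matrix()
print(s["clock"],np.round(s["ee_pos"],1),np.round(s["force"],1)); print(M.round(3))
ex=np.array([.948,.319,0]);ey=np.array([-.319,.948,0]);O=np.array([530,129,0])
d=np.array(s["ee_pos"])-O;print("tip saw frame",d@ex,d@ey,d[2]-182)
ims=[]
for c in("scene","top"):
    im=optics.get_image(c);u,v=(360,215) if c=="scene" else (287,215)
    ims.append(cv2.convertScaleAbs(cv2.resize(im[v-65:v+65,u-65:u+65],(400,400),interpolation=cv2.INTER_CUBIC),alpha=1.8))
    for l in("mark","axle"):
        for t in optics.tip_of(c,l)[:2]:
            p=w(c,t["position"]);r=p-O-[0,0,125];print(c,l,round(t["conf"],2),p.round(1),"saw",round(r@ex,1),round(r@ey,1),round(r[2],1),"ang",round(np.degrees(np.arctan2(-(r@ey),r[2])),1) if l=="mark" else "")
cv2.imwrite(f"pics/look{n}.png",np.hstack(ims))
E
python3 look.py 1
```

```text
3.8 [539.6 100.4 454.8] [ 0.  -1.4 -0.9]
[[ 0.     0.948  0.319]
 [-0.     0.319 -0.948]
 [-1.     0.     0.   ]]
tip saw frame -0.004107318734481419 -30.185315533416254 272.78859163777287
top mark 0.62 [551.7  52.2  61.9] saw -3.9 -79.8 -63.1 ang 128.3
```

View pics/look1.png

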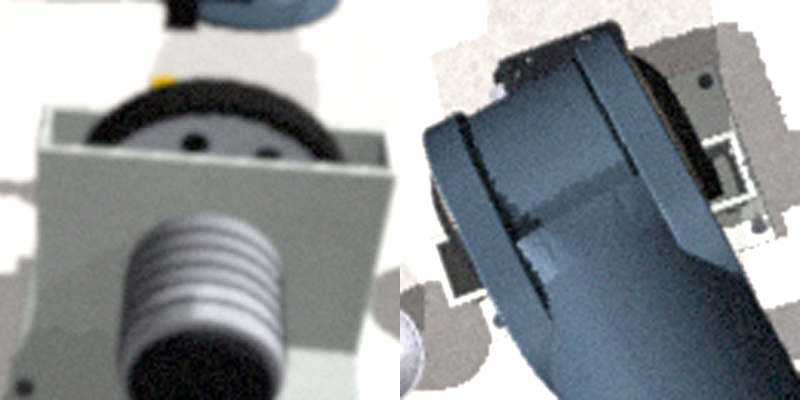

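Emit:
{"api": "play_rows", "payload": {
  "dp": [
    [0.02,0,0],
    [0.04,0,0],
    [0.044,0,0],
    [0.045,0,0],
    [0.046,0,0]
  ],
  "yaw": [0,0,0,0,0]
}}

```text
clock: 4.6
ee_pos: [539.9, 100.8, 409.6]
tcp_rot: [0.412, 0.575, -0.411, 0.575]
force: [-0.0, 0.8, 0.5]
gripper_width: 0.3
```

Emit:
{"api": "play_rows", "payload": {
  "dp": [
    [0.0005,0,0],
    [0.001,0,0],
    [0.0015,0,0],
    [0.002,0,0],
    [0.002,0,0]
  ],
  "yaw": [0,0,0,0,0]
}}

```text
clock: 5.1
ee_pos: [539.6, 100.6, 406.8]
tcp_rot: [0.412, 0.575, -0.412, 0.575]
force: [0.4, -0.2, -0.2]
gripper_width: 0.2
```

Emit:
{"api": "play_rows", "payload": {
  "dp": [
    [0.0005,0,0],
    [0.001,0,0],
    [0.0015,0,0],
    [0.002,0,0],
    [0.002,0,0]
  ],
  "yaw": [0,0,0,0,0]
}}

```text
clock: 5.6
ee_pos: [539.7, 100.6, 405.1]
tcp_rot: [0.412, 0.575, -0.412, 0.575]
force: [-0.3, -0.6, 2.0]
gripper_width: 0.6
```

Emit:
{"api": "play_rows", "payload": {
  "dp": [
    [0.0005,0,0],
    [0.001,0,0],
    [0.0015,0,0],
    [0.0015,0,0],
    [0.0015,0,0]
  ],
  "yaw": [0,0,0,0,0]
}}

```text
clock: 6.1
ee_pos: [539.9, 100.5, 404.0]
tcp_rot: [0.412, 0.574, -0.412, 0.575]
force: [-0.4, -1.2, 5.6]
gripper_width: -0.0
```

Emit:
{"api": "play_rows", "payload": {
  "dp": [
    [-0.0005,0,-0.003],
    [-0.001,0,-0.009],
    [-0.0015,0,-0.016],
    [-0.0015,0,-0.023],
    [-0.0015,0,-0.03]
  ],
  "yaw": [0,0,0,0,0]
}}

```text
clock: 6.6
ee_pos: [530.0, 129.5, 405.8]
tcp_rot: [0.412, 0.575, -0.411, 0.575]
force: [-0.8, -0.2, 7.4]
gripper_width: 0.6
```

Emit:
{"api": "play_rows", "payload": {
  "dp": [
    [0,0,-0.007],
    [0,0,-0.014],
    [0.0005,0,-0.02],
    [0.001,0,-0.025],
    [0.0015,0,-0.028]
  ],
  "yaw": [0,0,0,0,0]
}}

```text
clock: 7.1
ee_pos: [520.7, 156.8, 404.2]
tcp_rot: [0.412, 0.575, -0.411, 0.575]
force: [-0.9, -0.2, 5.8]
gripper_width: 0.7
```

Emit:
{"api": "play_rows", "payload": {
  "dp": [
    [0,0,0],
    [0,0,0],
    [-0.002,0,0],
    [-0.01,0,0],
    [-0.02,0,0]
  ],
  "yaw": [0,0,0,0,0]
}}

```text
clock: 7.6
ee_pos: [520.8, 155.2, 423.1]
tcp_rot: [0.411, 0.575, -0.412, 0.575]
force: [0.7, -0.5, -0.0]
gripper_width: 0.8
```

```bash
python3 look.py 2
```

```text
7.6 [520.8 155.2 423.1] [ 0.7 -0.5 -0. ]
[[-0.001  0.947  0.322]
 [-0.     0.322 -0.947]
 [-1.    -0.001 -0.   ]]
tip saw frame -0.3965803886854157 27.82802347021923 241.12849498783658
top mark 0.94 [557.9  32.  122.5] saw -4.4 -100.8 -2.5 ang 91.4
top axle 0.56 [530.2 131.4 121.6] saw 0.9 2.2 -3.4 ang
```

View pics/look2.png

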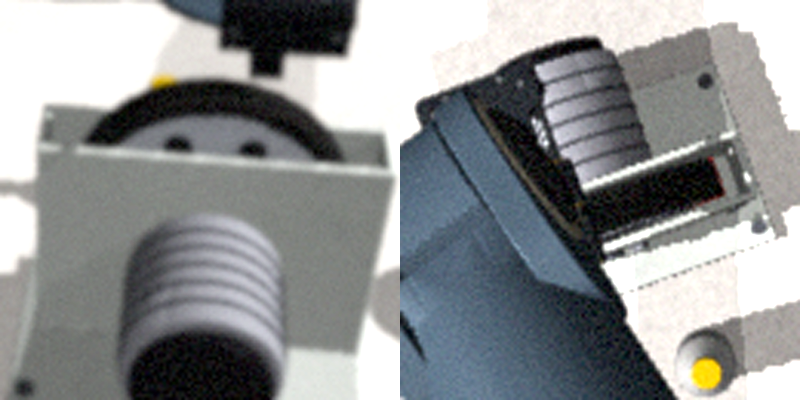

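Emit:
{"api": "play_rows", "payload": {
  "dp": [
    [0,0,0.03],
    [0,0,0.059],
    [0.01,0,0.059],
    [0.017,0,0.059],
    [0.0185,0,0.059]
  ],
  "yaw": [0,0,0,0,0]
}}

```text
clock: 8.4
ee_pos: [539.7, 100.2, 404.3]
tcp_rot: [0.411, 0.575, -0.411, 0.575]
force: [-0.1, -1.0, 5.4]
gripper_width: 0.1
```

Emit:
{"api": "play_rows", "payload": {
  "dp": [
    [0.0005,0,0],
    [0.001,0,0],
    [0.001,0,0],
    [0.001,0,0],
    [0.001,0,0]
  ],
  "yaw": [0,0,0,0,0]
}}

```text
clock: 8.9
ee_pos: [539.6, 100.7, 404.7]
tcp_rot: [0.411, 0.575, -0.411, 0.576]
force: [-1.1, -1.8, 5.2]
gripper_width: 0.2
```

Emit:
{"api": "play_rows", "payload": {
  "dp": [
    [-0.0005,0,-0.003],
    [-0.001,0,-0.009],
    [-0.0015,0,-0.016],
    [-0.0015,0,-0.023],
    [-0.0015,0,-0.03]
  ],
  "yaw": [0,0,0,0,0]
}}

```text
clock: 9.4
ee_pos: [529.7, 129.9, 406.5]
tcp_rot: [0.411, 0.575, -0.411, 0.576]
force: [-1.6, -0.3, 6.5]
gripper_width: 0.7
```

Emit:
{"api": "play_rows", "payload": {
  "dp": [
    [0,0,-0.007],
    [0,0,-0.014],
    [0.0005,0,-0.02],
    [0.001,0,-0.025],
    [0.0015,0,-0.028]
  ],
  "yaw": [0,0,0,0,0]
}}

```text
clock: 9.9
ee_pos: [520.3, 157.0, 404.9]
tcp_rot: [0.411, 0.576, -0.41, 0.576]
force: [-0.7, 0.8, 4.9]
gripper_width: 0.3
```

Emit:
{"api": "play_rows", "payload": {
  "dp": [
    [0,0,0],
    [0,0,0],
    [-0.002,0,0],
    [-0.01,0,0],
    [-0.02,0,0]
  ],
  "yaw": [0,0,0,0,0]
}}

```text
clock: 10.4
ee_pos: [521.0, 154.7, 423.9]
tcp_rot: [0.411, 0.575, -0.412, 0.575]
force: [0.2, -0.4, -0.1]
gripper_width: 0.2
```

```bash
python3 look.py 3
```

```text
10.4 [521.  154.7 423.9] [ 0.2 -0.4 -0.1]
[[-0.001  0.946  0.323]
 [-0.     0.323 -0.946]
 [-1.    -0.001  0.   ]]
tip saw frame -0.35261714256681514 27.21930736788737 241.89023814987405
scene mark 0.66 [553.5  49.4 180.1] saw -3.1 -82.9 55.1 ang 56.4
top mark 0.61 [553.   50.2 180.5] saw -3.3 -82.0 55.5 ang 55.9
top axle 0.88 [528.1 132.2 119.1] saw -0.7 3.6 -5.9 ang
```

View pics/look3.png

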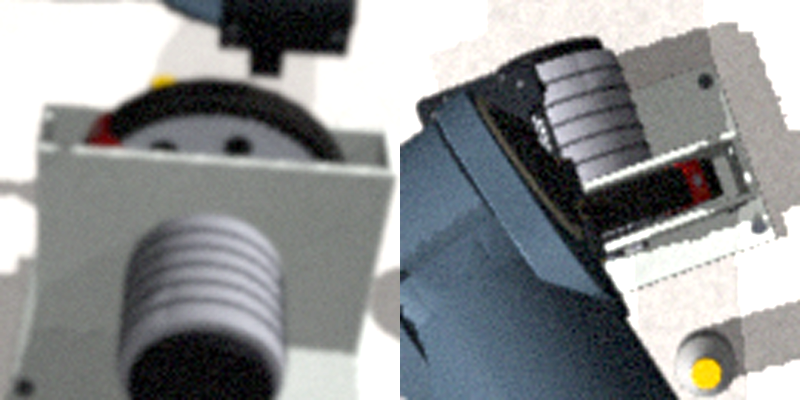

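Emit:
{"api": "play_rows", "payload": {
  "dp": [
    [0,0,0.03],
    [0,0,0.059],
    [0.01,0,0.059],
    [0.017,0,0.059],
    [0.0195,0,0.059]
  ],
  "yaw": [0,0,0,0,0]
}}

```text
clock: 11.2
ee_pos: [540.0, 99.2, 403.8]
tcp_rot: [0.411, 0.575, -0.411, 0.575]
force: [-0.7, -1.3, 6.9]
gripper_width: 0.3
```

Emit:
{"api": "play_rows", "payload": {
  "dp": [
    [0.0005,0,0],
    [0.0005,0,0],
    [0.0005,0,0],
    [0.0005,0,0],
    [0.0005,0,0]
  ],
  "yaw": [0,0,0,0,0]
}}

```text
clock: 11.7
ee_pos: [539.9, 99.7, 404.5]
tcp_rot: [0.411, 0.575, -0.411, 0.576]
force: [-1.9, -0.6, 4.6]
gripper_width: 0.3
```

Emit:
{"api": "play_rows", "payload": {
  "dp": [
    [-0.0005,0,-0.003],
    [-0.001,0,-0.009],
    [-0.0015,0,-0.016],
    [-0.0015,0,-0.023],
    [-0.0015,0,-0.03]
  ],
  "yaw": [0,0,0,0,0]
}}

```text
clock: 12.2
ee_pos: [530.0, 128.9, 406.3]
tcp_rot: [0.411, 0.575, -0.411, 0.575]
force: [-2.0, -1.2, 6.7]
gripper_width: 0.3
```

Emit:
{"api": "play_rows", "payload": {
  "dp": [
    [0,0,-0.007],
    [0,0,-0.014],
    [0.0005,0,-0.02],
    [0.001,0,-0.025],
    [0.0015,0,-0.028]
  ],
  "yaw": [0,0,0,0,0]
}}

```text
clock: 12.7
ee_pos: [520.7, 156.1, 404.8]
tcp_rot: [0.411, 0.576, -0.41, 0.575]
force: [-1.8, 1.3, 5.1]
gripper_width: 0.6
```

Emit:
{"api": "play_rows", "payload": {
  "dp": [
    [0,0,0],
    [0,0,0],
    [-0.002,0,0],
    [-0.01,0,0],
    [-0.02,0,0]
  ],
  "yaw": [0,0,0,0,0]
}}

```text
clock: 13.2
ee_pos: [521.3, 153.8, 423.8]
tcp_rot: [0.411, 0.575, -0.412, 0.575]
force: [0.1, -0.4, 0.5]
gripper_width: 0.4
```

```bash
python3 look.py 4
```

```text
13.2 [521.3 153.8 423.8] [ 0.1 -0.4  0.5]
[[-0.001  0.946  0.323]
 [-0.     0.323 -0.946]
 [-1.    -0.001 -0.   ]]
tip saw frame -0.3349161593834602 26.317916577137243 241.83842175389668
scene mark 0.76 [536.1  97.3 219.4] saw -4.3 -32.0 94.4 ang 18.7
top mark 0.94 [537.1 100.1 218.9] saw -2.5 -29.7 93.9 ang 17.6
top mark 0.56 [ 585.  -107.3   -3.2] saw -23.3 -241.5 -128.2 ang 118.0
top axle 0.92 [532.  130.3 119.5] saw 2.3 0.6 -5.5 ang
```

View pics/look4.png

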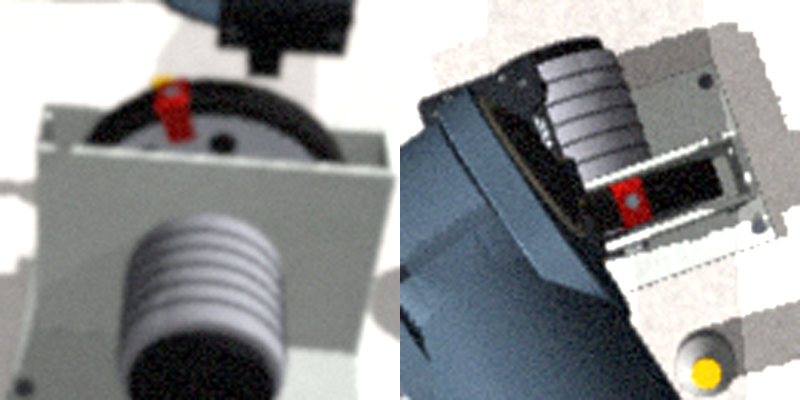

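```bash
cat > fine.py <<'E'
from h import *
import sys
# red centroid on tread in each camera vs rim-based centre
ex=np.array([.948,.319,0]);ey=np.array([-.319,.948,0]);O=np.array([530.4,128.5,0])
for c in("top","scene"):
    im=optics.get_image(c).astype(int)
    m=((im[...,2]>60)&(im[...,2]>2.2*im[...,1])&(im[...,2]>2.2*im[...,0])).astype(np.uint8)
    m[:150]=0;m[260:]=0;m[:,:230]=0;m[:,430:]=0
    n,l,st,ce=cv2.connectedComponentsWithStats(m);i=1+np.argmax(st[1:,4]);k=l==i
    k=cv2.morphologyEx(k.astype(np.uint8),cv2.MORPH_CLOSE,np.ones((5,5)))
    v,u=np.nonzero(k);print(c,"red",st[i],(u.mean(),v.mean()))
    best=None
    for a in np.arange(-40,60,.5):
        t=np.radians(a); poly=[]
        pts=[]
        for x in np.linspace(-15,15,13):
            for b in np.linspace(-10.5,10.5,11):
                tt=t+b/100; pts.append(O+ex*x-ey*100*np.sin(tt)+[0,0,125+100*np.cos(tt)])
        if c=="scene":
            for r in np.linspace(70,100,13):
                for b in np.linspace(-10.5,10.5,9):
                    pts.append(O+ex*15+[0,0,125]+(-ey*np.sin(t)+np.array([0,0,1])*np.cos(t))*r+(-ey*np.cos(t)-np.array([0,0,1])*np.sin(t))*b)
        P=np.array([proj(c,p) for p in pts])
        # area centroid through hull
        h=cv2.convexHull(P.astype(np.float32));M=cv2.moments(h);q=np.array([M["m10"]/M["m00"],M["m01"]/M["m00"]])
        d=np.linalg.norm(q-[u.mean(),v.mean()])
        if best is None or d<best[0]:best=(d,a,q)
    print(c,"angle",best)
E
python3 fine.py
```

```text
top red [290 208  13  16 110] (np.float64(296.62595419847327), np.float64(214.91603053435114))Traceback (most recent call last):
  File "fine.py", line 23, in <module>
    P=np.array([proj(c,p) for p in pts])
                ~~~~^^^^^
  File "h.py", line 9, in proj
    c=optics.camera_params(cam);q=R.from_quat(c["attitude"]).inv().apply(np.array(P)-c["position"]);return c["K"][:2]@np.array([q[0]/-q[2],-q[1]/-q[2],1])
ValueError: time passes only in moves, steps and waits
```

Emit:
{"api": "play_rows", "payload": {
  "dp": [
    [0,0,0.013],
    [0,0,0.026],
    [0.01,0,0.026],
    [0.016,0,0.026],
    [0.018,0,0.026]
  ],
  "yaw": [0,0,0,0,0]
}}

```text
clock: 14.15
ee_pos: [529.9, 129.1, 405.6]
tcp_rot: [0.412, 0.575, -0.412, 0.575]
force: [-1.3, -0.2, 7.7]
gripper_width: 0.5
```

Emit:
{"api": "play_rows", "payload": {
  "dp": [
    [0,0,-0.002],
    [0,0,-0.006],
    [0,0,-0.01],
    [0,0,-0.014],
    [0.0005,0,-0.018]
  ],
  "yaw": [0,0,0,0,0]
}}

```text
clock: 14.65
ee_pos: [523.8, 147.1, 406.0]
tcp_rot: [0.412, 0.575, -0.411, 0.575]
force: [-1.7, -1.0, 6.1]
gripper_width: 0.5
```

Emit:
{"api": "play_rows", "payload": {
  "dp": [
    [0.0005,0,-0.004],
    [0.001,0,-0.007],
    [0.001,0,-0.009],
    [0.001,0,-0.01],
    [0.001,0,-0.01]
  ],
  "yaw": [0,0,0,0,0]
}}

```text
clock: 15.15
ee_pos: [520.4, 157.0, 404.9]
tcp_rot: [0.412, 0.575, -0.411, 0.575]
force: [-1.6, 1.4, 6.1]
gripper_width: 0.7
```

Emit:
{"api": "play_rows", "payload": {
  "dp": [
    [0,0,0],
    [0,0,0],
    [-0.002,0,0],
    [-0.006,0,0],
    [-0.02,0,0]
  ],
  "yaw": [0,0,0,0,0]
}}

```text
clock: 15.65
ee_pos: [520.5, 155.1, 423.3]
tcp_rot: [0.411, 0.576, -0.413, 0.574]
force: [-0.0, -0.5, -0.2]
gripper_width: 0.4
```

```bash
python3 look.py 5; python3 fine.py
```

```text
15.65 [520.5 155.1 423.3] [-0.  -0.5 -0.2]
[[-0.003  0.947  0.323]
 [-0.001  0.323 -0.947]
 [-1.    -0.004 -0.   ]]
tip saw frame -0.662519616928468 27.74402338081914 241.29731535589133
scene mark 0.66 [528.  129.4 224.6] saw -1.8 1.0 99.6 ang -0.6
top mark 0.78 [524.9 124.5 220.6] saw -6.3 -2.7 95.6 ang 1.6
top axle 0.94 [533.2 129.8 120.7] saw 3.3 -0.3 -4.3 ang 
top red [280 212   8   7  34] (np.float64(284.1142857142857), np.float64(214.97142857142856))
top angle (np.float64(4.667793607956532), np.float64(3.0), array([285.76772811, 219.33656607]))
scene red [360 179  12  16 104] (np.float64(364.94354838709677), np.float64(185.41935483870967))
scene angle (np.float64(0.9166840075623452), np.float64(1.5), array([365.01107829, 184.5051616 ]))
```

View pics/look5.png

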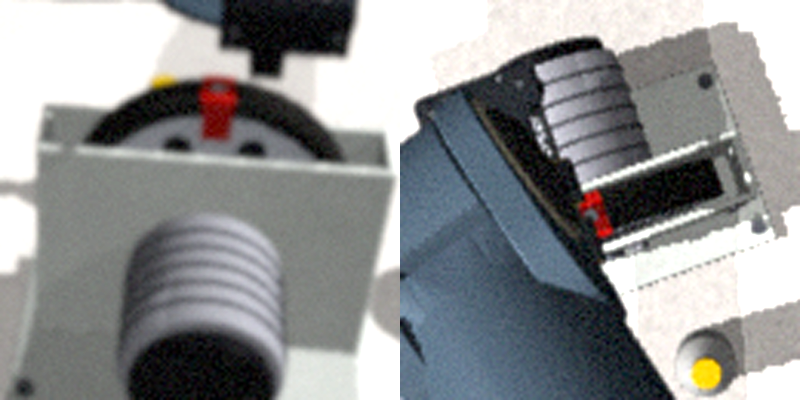

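Emit:
{"api": "play_rows", "payload": {
  "dp": [
    [-0.04,0,0],
    [-0.06,0,-0.045],
    [-0.06,0,-0.09],
    [-0.06,0,-0.135],
    [-0.06,0,-0.18]
  ],
  "yaw": [0,0,0,0,0]
}}

```text
clock: 16.55
ee_pos: [462.3, 327.1, 484.3]
tcp_rot: [0.412, 0.575, -0.412, 0.575]
force: [1.0, 0.3, 0.7]
gripper_width: 0.3
```

Emit:
{"api": "play_rows", "payload": {
  "dp": [
    [0,0,-0.03],
    [0,0,-0.06],
    [0,0,-0.08],
    [0,0,-0.08],
    [0,0,-0.08]
  ],
  "yaw": [0,0,0,0,0]
}}

```text
clock: 17.05
ee_pos: [437.2, 401.4, 483.8]
tcp_rot: [0.411, 0.575, -0.412, 0.575]
force: [0.4, 0.3, -0.2]
gripper_width: 0.1
```

```bash
python3 look.py 6; python3 fine.py
```

```text
17.05 [437.2 401.4 483.8] [ 0.4  0.3 -0.2]
[[-0.     0.946  0.323]
 [-0.001  0.323 -0.946]
 [-1.    -0.001  0.001]]
tip saw frame -1.0279872155663707 287.8594485693601 301.76108510217585
scene mark 0.97 [529.7 125.1 220.9] saw -1.6 -3.6 95.9 ang 2.2
top mark 0.85 [528.3 127.2 222.6] saw -2.1 -1.2 97.6 ang 0.7
top axle 0.66 [529.9 133.1 119.5] saw 1.3 3.9 -5.5 ang 
top red [280 213   3   2   4] (np.float64(281.0), np.float64(213.5))
top angle (np.float64(7.111922112748287), np.float64(0.0), array([283.51541084, 220.15222853]))
scene red [361 182   8  13  54] (np.float64(364.85227272727275), np.float64(188.36363636363637))
scene angle (np.float64(3.8617414112169812), np.float64(1.5), array([365.01107829, 184.5051616 ]))
```

View pics/look6.png

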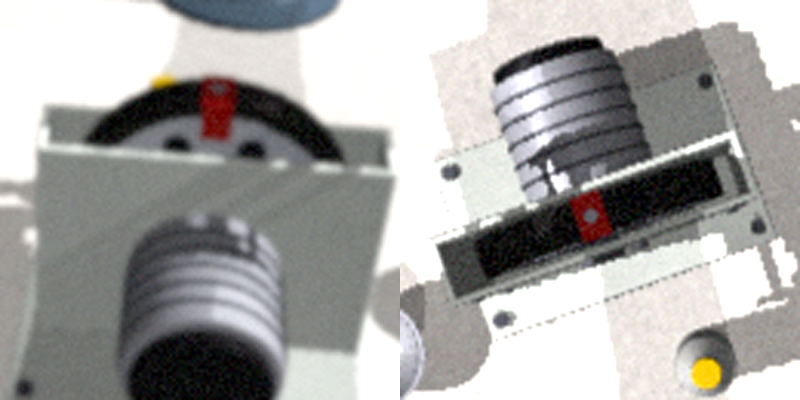

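```bash
sed -i 's/>60)/>35)/; s/2\.2\*/1.8*/g' fine.py; python3 fine.py
python3 - <<'E'
from h import *
a=[]
for c,(u,v) in(("scene",(362,190)),("top",(285,215))):
    im=optics.get_image(c)[v-38:v+38,u-50:u+50]
    im=cv2.convertScaleAbs(cv2.resize(im,(600,456),interpolation=cv2.INTER_CUBIC),alpha=2.2)
    cv2.imwrite(f"pics/f_{c}.png",im)
    for k in range(3):pass
E
```

```text
top red [277 212  14  17 140] (np.float64(283.4968152866242), np.float64(219.80891719745222))
top angle (np.float64(0.3438145811257727), np.float64(0.0), array([283.51541084, 220.15222853]))
scene red [360 176  12  19 174] (np.float64(365.1505376344086), np.float64(184.56989247311827))
scene angle (np.float64(0.15374978366396982), np.float64(1.5), array([365.01107829, 184.5051616 ]))
```

View pics/f_scene.png

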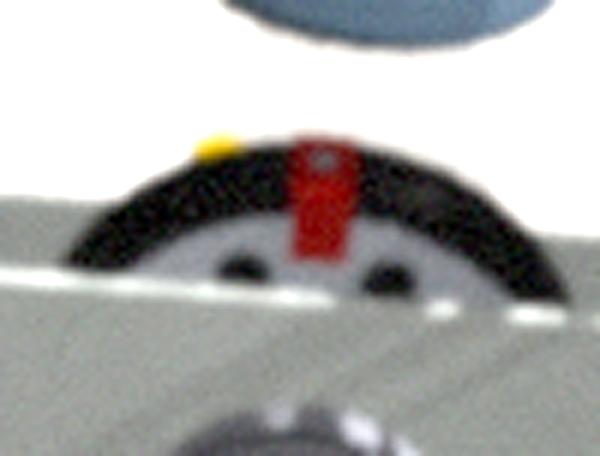

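View pics/f_top.png

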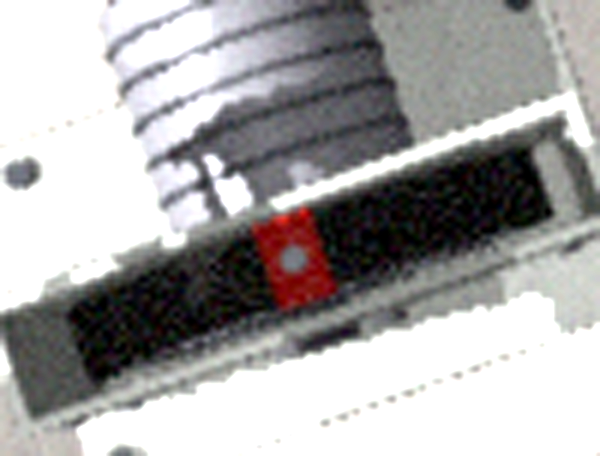

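Run:
```python
from h import *
ex=np.array([.948,.319,0]);ey=np.array([-.319,.948,0]);O=np.array([530.4,128.5,0])
for p in[(40,150),(392,174),(45,106),(390,130)]:
    P=dep("scene",295+p[0]/3.077-.3,150+p[1]/3.077-.3,185)-O;print("scene rim",(P@ex).round(1),(P@ey).round(1))
for n,p,z in[("screw",(218,88),226)]:
    P=dep("scene",295+p[0]/3.077-.3,150+p[1]/3.077-.3,z)-O;print(n,(P@ex).round(1),(P@ey).round(1))
# top look6 rim corners
for p in[(34,240),(336,132),(354,192),(52,306)]:
    P=dep("top",222+p[0]/3.077-.3,150+p[1]/3.077-.3,185)-O;print("top rim",(P@ex).round(1),(P@ey).round(1))
P=dep("top",222+190/3.077-.3,150+215/3.077-.3,226)-O;print("screw",(P@ex).round(1),(P@ey).round(1))
```

```text
scene rim 29.5 -118.4
scene rim 27.4 117.0
scene rim -21.6 -120.8
scene rim -22.4 120.6
screw 0.8 -2.3
top rim 25.4 117.8
top rim 24.4 -120.4
top rim -22.4 -117.5
top rim -25.1 121.3
screw 1.1 -0.4
```

Run:
```python
from h import *
for c in("top","scene"):
    optics.get_image(c)
    for l in("pounder","oil","dish","mark"):
        for d in optics.tip_of(c,l)[:1]: print(c,l,round(d["conf"],2),np.round(w(c,d["position"]),1))
print(manip.close_job())
```

```text
top pounder 0.96 [ 586.  -105.1   -0.9]
top dish 0.55 [530.5 131.3 121. ]
top mark 0.65 [527.1 126.9 221.7]
scene pounder 0.79 [ 585.5 -104.    -3.4]
scene dish 0.67 [420.  336.7   1.8]
scene mark 0.78 [528.4 124.  221.3]
the job is handed in; nothing more can be done
None
```

The red mark is at the top of the wheel, the wheel is at rest and the hand is well clear. I've handed the job in at about 19 s.

**Moves:** I pressed the shut fingertips on the tread and made four slow strokes towards the saw's +y. Each stroke stopped before I lifted the hand. The force readings were about 5 to 8 N, against the 17 to 21 N at which the wheel reaches its stop.

**Mark:** It started about 128° away, and my measurements of the final pictures put it within about 0 to 1.5° of the top. Screw against box rim gave 0.4° in the top camera and 1.1° in the scene camera; the red-band fit gave 0° and 1.5°. The network's mark estimates were between 0.7 and 2.2°, within its 4 mm accuracy. The mark did not move over several later pictures.

**Bystanders:**
- **Pounder:** both cameras put it where it was at the start, to within about 3 mm.
- **Dish:** the scene camera found it in its starting place. The top camera's last dish report was wrong, as it pointed at the wheel's axle.
- **Oil bottle:** the network did not find it in the last check, but the late top pictures show it standing.

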